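# Roll the drying cartridge home

## Robot

A 6-joint arm with a two-finger parallel gripper is mounted at the origin on the work surface. World frame = base frame: x ahead of the robot, y to its left, z up, the work surface at z = 0. Lengths are in mm, angles in rad, forces in N, time in s.
With the tool pointing down it reaches from about 300 to 775 mm from the base axis. Payload 14.6 kg.
Tool frame: the origin (TCP) lies between the finger pads; the fingertips stand 11 mm ahead of it and the grasp point (between the pads) lies 8 mm behind it; z points along the fingers, y is the direction in which the jaws open and shut (so a half turn about z gives the same grasp; the last joint's range is limited). The gripper opens to 94 mm and grips with 3 to 60 N. Pads are 16 mm wide; open, the fingers measure 119 mm over their backs; the gripper's body (75 mm by 177 mm) begins 78 mm behind the grasp point.
Start: joints at [1.272, 0.3, 1.521, -0, 1.321, -0.067], TCP at [126.349, 535.28, 188.846] pointing down, gripper open.
Joint ranges: [-3.03, 3.03], [-0.79, 2.21], [0.23, 2.52], [-1.04, 4.18], [0, 3.07], [-2.55, 2.55]. Speed limits (rad/s): [2.22, 2.22, 2.57, 3.14, 3.14, 3.14].

## Interface

Orientations are given as [roll, pitch, yaw] about the fixed x, y, z axes, in that order (R = Rz(yaw) Ry(pitch) Rx(roll)).
In Python, from cell import * gives the robot as it stands.
- The arm moves only by the tool arm_command, never from a script. Its argument "deltas" is a list of rows, each an object with "xyz": the shift along the world's x, y, z in m, a list of three; "turn": the turn, a rotation vector about the world's x, y, z in rad, a list of three. A call has 1 to 12 rows; each row shifts and turns the commanded pose from where the row before left it; what a row does not reach is not made up. A row lasts 1/8 s, in which the tool goes at most 62.5 mm and 10.7 degrees, less where a joint would pass 70% of its speed; a pose out of reach is approached as far as the arm can. A call with a gripper value outside its range is refused whole. "gripper" is the closure, from 0 (fully open) to 1 (shut), set as the call begins (left out, the last holds). The fingers move at their own pace and stop on an object; "force" is the grip in N (left out, the last holds). Time passes only in rows, so rows that do not move let the fingers close. It gives the time, the measured TCP pose, the force and the opening at its end, in the units of the state.
- read_state(): the state, without advancing time (a new reading comes with each control period).
- camera(name): name is "scene" or "top" or "wrist"; returns a dict with "color" (400x640x3 uint8, red, green, blue), "fx", "fy", "cx", "cy" (pixels), "rvec" (rotation vector, rad) and "tvec" (3), from world to camera coordinates, as OpenCV has them; the wrist camera has in their place "mount" (4x4, takes a point from camera to tool coordinates, whose origin is the TCP and whose axes are the flange's). Camera axes: x right, y down, z forward; pixel columns grow to the right and rows downward; lengths in mm; the calibration is good to about 2 mm. A picture is of the moment at which its call begins: read the wrist's pose just before it. There is no depth.
- sign_off(): hands the job in, once; it reports no verdict.
The state is a dict: "clock": time; "joints": joint angles; "qd": joint speeds; "effort": joint torques, N m; "eef_pos": TCP position; "eef_rot": TCP orientation; "wrist_force": force on the tool from outside, world axes, zero at the start; "moment": the same for the moment, N m; "finger_gap": finger opening in mm.
Only numpy, scipy, OpenCV 4.12 (cv2) and the standard library are available. Lean on these libraries where they do the work, as an engineer would, in place of code of your own. Each camera call takes 0.05 s, during which the arm holds its last target.

## Task

Load the drying station: by pushing on its side, roll the loose cartridge along the tray, over the ramp and into the nest (yellow band), keeping it on the tray all the way, never picked up. There press it gently against the blue sprung plate, with about 5 newtons for a good second and never hard, then back off slowly and leave it resting squarely in the nest. Leave the red-capped bottle, the jar and the small orange tray where they stand.

Things in the scene. Friction and masses are not known exactly. Their poses are not given: they have to be found in the camera images.
- cartridge_center (a point): Centre (on the axis, half-way along) of the loose drying cartridge: a smooth cylinder, 44 mm diameter, 100 mm long, aluminium with orange end caps, 0.14 to 0.28 kg, lying across the tray, free to roll. Its own y axis is the cylinder axis (x and z turn as it rolls). It is 34 mm above the table on the flat of the tray and starts 70 to 125 mm short of the dock's origin.
- dock: Fixed white tray of the drying station; place and yaw vary. Origin on the table at mid-width; x: direction of loading, away from the robot; y across; z up. Its deck is 12 mm high, x = -170 to +50 mm; side walls, 10 mm high above the deck, leave a lane 108 mm wide. Nest: floor level with the deck, yellow band x = -16 to +18 mm, between the ramp's step and the blue plate.
- head: White housing at the tray's far end, fixed to it, 90 x 150 mm, 56 mm high; origin on the table under its front face, 50 mm beyond the dock's origin, axes as the dock's. Carries the blue plate, 80 mm wide, 21 to 47 mm above the table. Unpressed, the plate's face is 12 to 32 mm in front of the housing: it is set differently each time and not measured.
- spray: White bottle with a red cap, 52 mm diameter, 150 mm high, standing on the table; origin at the centre of its underside. Leave alone.
- jar: Small amber jar, 40 mm diameter, 50 mm high, standing on the table; origin at the centre of its underside. Leave alone.
- tray: Small open orange tray, 90 x 70 mm, 30 mm high, on the table; origin at the centre of its underside. Leave alone.
- ramp_top (a point): Top edge of the grey ramp, mid-width, 20 mm before the dock's origin, 16 mm above the table; axes as the dock's. The ramp rises from the deck at x = -43 mm of the dock to 4 mm above it here, then ends in a step straight down into the nest, which keeps the cartridge from rolling back: leaning on the step, its centre is at x = -8 mm of the dock.
- plate_range (a point): Fixed point on the lane's middle, 34 mm above the table, 6 mm beyond the dock's origin: mean place of the cartridge's centre when it first touches the plate; the true place is up to 10 mm either way along x. The sprung plate yields 1 mm per 3 N, at most 5 mm, and springs back. The cartridge's drag on the tray can take up to 3 N of the push.
Things that resemble listed ones, but are neither listed nor needed, are in the scene too. Leave any pink look-alike of the part that bears cartridge_center alone.

How it is judged:
By the outcome, as a careful person would: the job done as asked, in the order asked, and still so for the second after the job is handed in, with the robot touching nothing.
It also fails if it takes over 48 s, if anything falls off the work surface, if the arm or the gripper's body presses on something with over 40 N, if the wrist force passes 120 N, or if a joint passes its speed limit or range.

## Working session

There is one attempt and no reset: what is moved stays moved. The work goes in short steps, Python scripts to look and compute and a tool call to move; the robot and the scene stay as the last step left them, time stands still between calls to the robot, and variables do not carry over. Pictures are saved under pics/ and viewed, and the job is handed in when it is done.

Besides the shell and the picture viewer there is one more tool, called after "Request:" as name([rows], argument=value, ...), one row to a line, values as JSON. arm_command: Moves the arm, as the interface text tells. Its arguments: {"type":"object","properties":{"deltas":{"type":"array","items":{"type":"object","properties":{"xyz":{"type":"array","items":{"type":"number"}},"turn":{"type":"array","items":{"type":"number"}}}}},"gripper":{"type":"number"},"force":{"type":"number"}},"required":["deltas"]}

```bash
mkdir -p pics; ls
python3 - <<'E'
from cell import *
import cv2
print(read_state())
for n in ("scene","top","wrist"):
    c=camera(n); cv2.imwrite(f"pics/{n}0.png",c["color"][:,:,::-1])
    print(n,{k:v for k,v in c.items() if k!="color"})
E
```

```text
pics
{'clock': 0.0, 'joints': array([ 1.27241322e+00,  3.00501923e-01,  1.52156865e+00, -4.19057785e-05,
        1.32068026e+00, -6.66019106e-02]), 'qd': array([-1.18809152e-03,  4.27427539e-04,  3.13906072e-04, -7.02852944e-04,
        7.78570058e-05, -6.37543375e-04]), 'effort': array([ 8.45207651e-04, -5.31811273e+01, -3.52728724e+01,  7.08086975e-02,
        2.44824355e-02, -6.69562291e-05]), 'eef_pos': array([126.27609398, 535.02713635, 188.27468538]), 'eef_rot': array([-3.14043433e+00, -3.65807510e-05,  2.90982183e+00]), 'wrist_force': array([ 1.22420542,  0.58928635, -0.39637838]), 'moment': array([ 0.00907836, -0.03943508,  0.04372415]), 'finger_gap': 93.95175028220122}
scene {'fx': 372.6125344342181, 'fy': 372.6125344342181, 'cx': 314.6431501245745, 'cy': 191.12560567800065, 'rvec': array([ 1.85503408,  1.94620118, -0.55518924]), 'tvec': array([  16.85025724, -480.11499447, 1248.88028042])}
top {'fx': 493.9881813137187, 'fy': 493.9881813137187, 'cx': 319.98660294122635, 'cy': 200.59042964137325, 'rvec': array([ 2.13342053, -2.19612778,  0.15477361]), 'tvec': array([  28.28263408,  629.37088263, 1124.52883648])}
wrist {'fx': 344.60933239191314, 'fy': 344.60933239191314, 'cx': 322.84667136816, 'cy': 202.62833042843397, 'mount': array([[-8.57668364e-04, -9.69848842e-01, -2.43705741e-01,
         7.10943083e+01],
       [ 9.99999593e-01, -7.63481706e-04, -4.80933139e-04,
         1.05249419e+00],
       [ 2.80367573e-04, -2.43706054e-01,  9.69849102e-01,
        -1.96114027e+02],
       [ 0.00000000e+00,  0.00000000e+00,  0.00000000e+00,
         1.00000000e+00]])}
```

View pics/scene0.png

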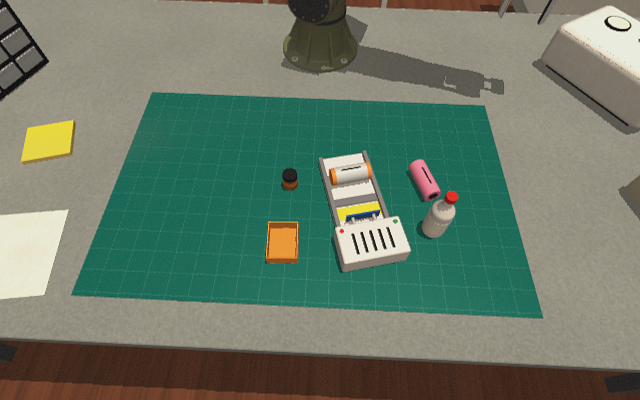

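View pics/top0.png

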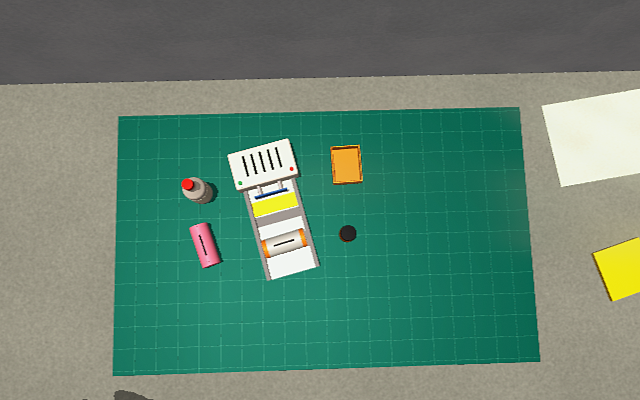

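View pics/wrist0.png

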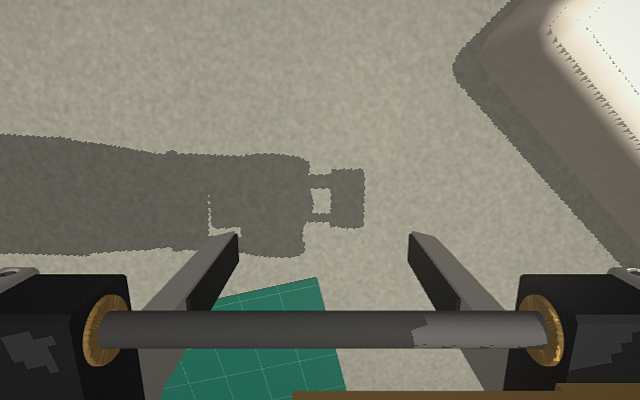

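The top view shows the tray with its head at (263,165), yellow band at (274,204), cartridge at (285,243), pink look-alike at (205,245), bottle at (197,190), jar at (348,233) and orange tray at (347,165). I'll zoom in and measure.

```bash
cat > h.py <<'E'
import numpy as np, cv2
def cam_pose(c, st=None):
    from scipy.spatial.transform import Rotation as R
    if "mount" in c:
        Rt=R.from_euler('xyz',st["eef_rot"]).as_matrix(); M=c["mount"]
        return Rt@M[:3,:3], Rt@M[:3,3]+st["eef_pos"]
    Rm=cv2.Rodrigues(c["rvec"])[0]; return Rm.T, -Rm.T@c["tvec"]
def ray(c,uv,st=None):
    Rw,o=cam_pose(c,st); uv=np.atleast_2d(uv)
    d=np.c_[(uv[:,0]-c["cx"])/c["fx"],(uv[:,1]-c["cy"])/c["fy"],np.ones(len(uv))]
    return o,d@Rw.T
def onz(c,uv,z,st=None):
    o,d=ray(c,uv,st); return o+d*((z-o[2])/d[:,2])[:,None]
def tri(o1,d1,o2,d2):
    A=np.c_[d1,-d2]; t=np.linalg.lstsq(A,o2-o1,rcond=None)[0]
    p,q=o1+d1*t[0],o2+d2*t[1]; return (p+q)/2,np.linalg.norm(p-q)
def proj(c,P,st=None):
    Rw,o=cam_pose(c,st); q=(np.atleast_2d(P)-o)@Rw
    return np.c_[q[:,0]/q[:,2]*c["fx"]+c["cx"],q[:,1]/q[:,2]*c["fy"]+c["cy"]]
def blobs(mask,amin=15):
    n,l,s,ce=cv2.connectedComponentsWithStats(mask.astype(np.uint8))
    return [(s[i,4],ce[i],l==i) for i in range(1,n) if s[i,4]>=amin]
E
python3 - <<'E'
from cell import *
from h import *
for n,(x0,y0,x1,y1) in {"top":(170,130,370,290),"scene":(250,130,470,290)}.items():
    c=camera(n); im=c["color"]
    cv2.imwrite(f"pics/z_{n}.png",cv2.resize(im[y0:y1,x0:x1,::-1],None,fx=3.6,fy=3.6,interpolation=cv2.INTER_CUBIC))
    hsv=cv2.cvtColor(im,cv2.COLOR_RGB2HSV); H,S,V=[hsv[...,i].astype(int) for i in range(3)]
    roi=np.zeros(H.shape,bool); roi[y0:y1,x0:x1]=1
    for name,m,z in (("yellow",(H>22)&(H<34)&(S>150)&(V>120),12),("orange",(H>5)&(H<20)&(S>150)&(V>110),34),("red",((H<5)|(H>175))&(S>170)&(V>100),56),("blue",(H>100)&(H<125)&(S>110),34),("green",(H>50)&(H<80)&(S>100)&(V>140),56)):
        for a,ce,mm in blobs(m&roi,4):
            r=cv2.minAreaRect(np.argwhere(mm)[:,::-1].astype(np.float32))
            print(n,name,a,ce.round(1),onz(c,ce,z)[0].round(1),"corners on z",onz(c,cv2.boxPoints(r),z)[:,:2].round(0).tolist())
E
```

```text
top yellow 6 [353.5 145. ] [768.2 -76.7  12. ] corners on z [[768.0, -83.0], [768.0, -83.0], [768.0, -71.0], [768.0, -71.0]]
top yellow 7 [339. 146.] [766.6 -41.   12. ] corners on z [[766.0, -48.0], [766.0, -48.0], [767.0, -34.0], [767.0, -34.0]]
top yellow 609 [274.1 204. ] [628.2 120.2  12. ] corners on z [[631.0, 177.0], [658.0, 72.0], [625.0, 64.0], [599.0, 168.0]]
top orange 13 [345.8 146.2] [760.4 -55.9  34. ] corners on z [[761.0, -42.0], [764.0, -68.0], [761.0, -69.0], [758.0, -42.0]]
top orange 979 [346.2 164.7] [715.3 -55.3  34. ] corners on z [[761.0, -17.0], [765.0, -88.0], [673.0, -93.0], [669.0, -22.0]]
top orange 67 [302.5 237.3] [545.1  53.5  34. ] corners on z [[565.0, 64.0], [567.0, 55.0], [526.0, 43.0], [523.0, 53.0]]
top orange 67 [264.9 249.1] [520.1 141.9  34. ] corners on z [[539.0, 153.0], [542.0, 144.0], [502.0, 131.0], [499.0, 140.0]]
top red 10 [291.  168.2] [706.   75.9  56. ] corners on z [[709.0, 78.0], [709.0, 73.0], [702.0, 74.0], [702.0, 78.0]]
top red 101 [186.9 183.7] [675.9 318.1  56. ] corners on z [[687.0, 332.0], [687.0, 306.0], [663.0, 306.0],
[... 825 characters left out ...]
rs on z [[568.0, -70.0], [561.0, -36.0], [576.0, -33.0], [583.0, -67.0]]
scene orange 1284 [282.1 242.2] [729.2 -57.2  34. ] corners on z [[681.0, -99.0], [677.0, -25.0], [774.0, -19.0], [777.0, -88.0]]
scene red 120 [451.2 197.2] [605.  329.7  56. ] corners on z [[588.0, 320.0], [587.0, 346.0], [620.0, 341.0], [622.0, 315.0]]
scene red 10 [341.3 230.4] [704.4  73.   56. ] corners on z [[703.0, 69.0], [700.0, 74.0], [706.0, 77.0], [709.0, 72.0]]
scene blue 138 [362.7 214.8] [650.5 124.1  34. ] corners on z [[654.0, 86.0], [635.0, 163.0], [647.0, 164.0], [667.0, 88.0]]
scene green 8 [395.  220.9] [674.5 193.5  56. ] corners on z [[672.0, 191.0], [672.0, 196.0], [677.0, 195.0], [678.0, 191.0]]
```

View pics/z_top.png

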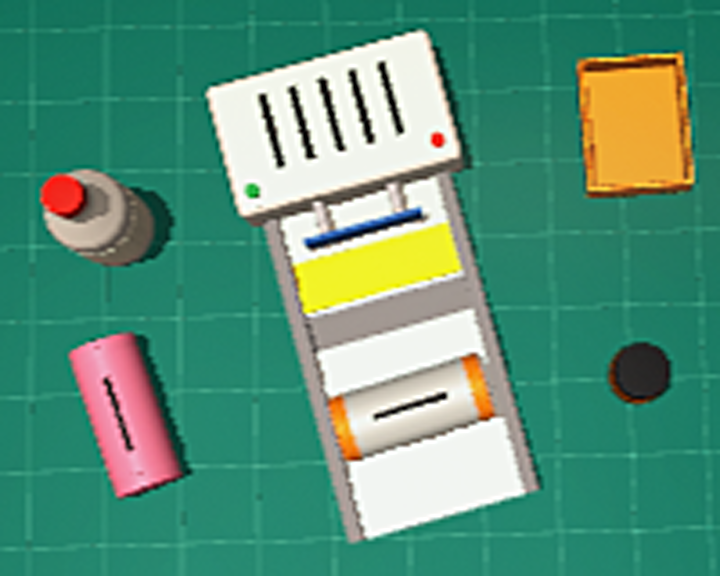

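View pics/z_scene.png

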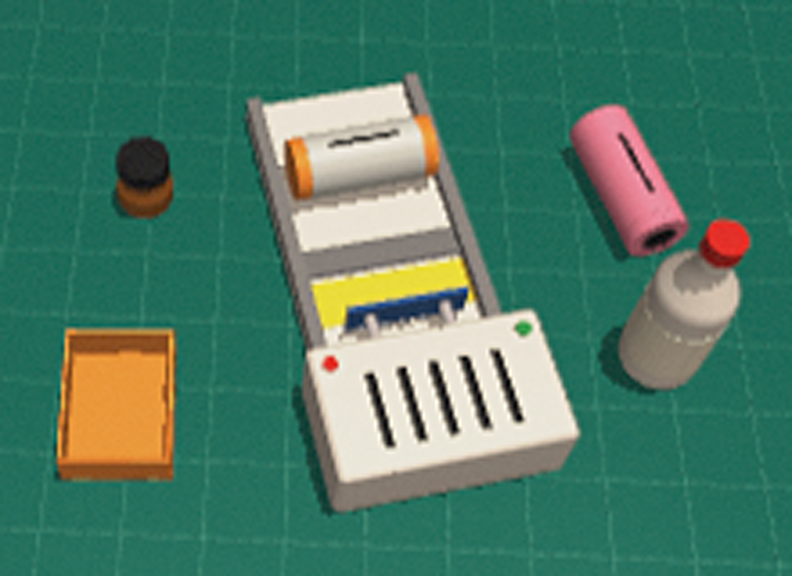

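Request:
arm_command([
  {"xyz": [0.0222, -0.0283, 0], "turn": [0, 0, -0.166]},
  {"xyz": [0.0222, -0.0283, 0], "turn": [0, 0, -0.166]},
  {"xyz": [0.0222, -0.0283, 0], "turn": [0, 0, -0.166]},
  {"xyz": [0.0222, -0.0283, 0], "turn": [0, 0, -0.166]},
  {"xyz": [0.0222, -0.0283, 0], "turn": [0, 0, -0.166]},
  {"xyz": [0.0222, -0.0283, 0], "turn": [0, 0, -0.166]},
  {"xyz": [0.0222, -0.0283, 0], "turn": [0, 0, -0.166]},
  {"xyz": [0.0222, -0.0283, 0], "turn": [0, 0, -0.166]},
  {"xyz": [0.0222, -0.0283, 0], "turn": [0, 0, -0.166]},
  {"xyz": [0.0222, -0.0283, 0], "turn": [0, 0, -0.166]},
  {"xyz": [0.0222, -0.0283, 0], "turn": [0, 0, -0.166]},
  {"xyz": [0.0222, -0.0283, 0], "turn": [0, 0, -0.166]},
], gripper=0.36)

```text
clock: 1.75
eef_pos: [393.3, 194.6, 188.9]
eef_rot: [3.142, -0.0, 0.912]
wrist_force: [-0.4, 0.1, -0.5]
finger_gap: 60.4
```

Request:
arm_command([
  {"xyz": [0.0222, -0.0279, 0], "turn": [0, 0, -0.165]},
  {"xyz": [0.0222, -0.0279, 0], "turn": [0, 0, -0.165]},
  {"xyz": [0.0222, -0.0279, 0], "turn": [0, 0, -0.165]},
  {"xyz": [0.0222, -0.0279, 0], "turn": [0, 0, -0.165]},
  {"xyz": [0, 0, 0], "turn": [0, 0, 0]},
])

```text
clock: 2.38
eef_pos: [482.3, 82.7, 188.5]
eef_rot: [3.142, 0.001, 0.254]
wrist_force: [-1.8, -0.2, -0.0]
finger_gap: 59.9
```

Run:
```python
from cell import *
from h import *
st=read_state(); print(st["clock"],st["eef_pos"],st["eef_rot"],st["wrist_force"],st["joints"].round(2))
c=camera("wrist"); im=c["color"]; cv2.imwrite("pics/w1.png",im[:,:,::-1])
hsv=cv2.cvtColor(im,cv2.COLOR_RGB2HSV); H,S,V=[hsv[...,i].astype(int) for i in range(3)]
for name,m,z in (("yellow",(H>22)&(H<34)&(S>150)&(V>120),12),("orange",(H>5)&(H<20)&(S>150)&(V>110),34),("blue",(H>100)&(H<125)&(S>110),34)):
    for a,ce,mm in blobs(m,80):
        r=cv2.minAreaRect(np.argwhere(mm)[:,::-1].astype(np.float32))
        print(name,a,ce.round(1),onz(c,ce,z,st)[0].round(1),onz(c,cv2.boxPoints(r),z,st)[:,:2].round(1).tolist())
```

```text
2.375 [482.26634399  82.65417027 188.49978386] [3.14155099e+00 5.05686162e-04 2.53934908e-01] [-1.76623955 -0.16949383 -0.03510686] [ 0.09  0.16  1.69 -0.    1.29  1.41]
orange 3074 [521.6  17.6] [681.4 -54.4  34. ] [[684.1, -6.6], [705.7, -89.7], [672.9, -104.6], [650.8, -19.1]]
orange 256 [372.1 132.3] [547.   49.9  34. ] [[565.3, 61.5], [568.0, 51.1], [527.6, 38.9], [524.8, 49.7]]
orange 120 [277.1 119.3] [535.7 144.4  34. ] [[526.7, 148.0], [541.1, 150.0], [542.8, 141.0], [528.3, 138.9]]
orange 225 [455.8 148. ] [553.3 -36.3  34. ] [[534.7, -29.8], [571.4, -28.7], [570.7, -48.2], [533.9, -49.8]]
orange 126 [278.1 149.2] [507.2 137.   34. ] [[514.4, 145.0], [518.3, 136.7], [502.1, 129.7], [498.2, 138.2]]
```

View pics/w1.png

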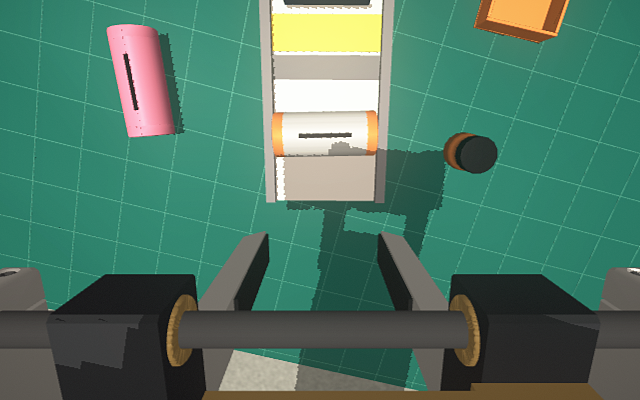

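The wrist view shows the tray squarely ahead. Yellow band is at (327,33), the cartridge at (325,133) with end caps at x≈277 and 372, and the lane edges are about vertical at x≈272 and 383. The alignment is good, so I'll get a finer dock measurement.

Run:
```python
from cell import *
from h import *
st=read_state(); 
im=cv2.imread("pics/w1.png")[:,:,::-1].copy(); c=camera("wrist")
print(im[33,327],im[20,300])
hsv=cv2.cvtColor(im,cv2.COLOR_RGB2HSV); H,S,V=[hsv[...,i].astype(int) for i in range(3)]
m=(H>=22)&(H<=36)&(S>120)&(V>120)
for a,ce,mm in blobs(m,80):
    r=cv2.minAreaRect(np.argwhere(mm)[:,::-1].astype(np.float32))
    P=onz(c,cv2.boxPoints(r),12,st)[:,:2]; print(a,ce,P.round(1).tolist(),P.mean(0))
    # lower edge (near edge) of band & upper
    for f in (np.max,np.min):
        pts=[]
        for u in range(280,376,4):
            col=np.where(mm[:,u])[0]
            if len(col): pts.append((u,f(col)+(.5 if f is np.max else -.5)))
        Q=onz(c,np.array(pts,float),12,st)[:,:2]
        k=np.polyfit(Q[:,1],Q[:,0],1); print("edge yaw",-np.arctan(k[0]),"mid",Q.mean(0))
# dock coords of cartridge caps etc
yaw=0.25;O=np.array([627.2,120.0]);ex=np.array([np.cos(yaw),np.sin(yaw)]);ey=np.array([-ex[1],ex[0]])
for n,uv,z in (("near deck corners",[(275,202),(376,202)],12),("left wall inner/outer top",[(274,180),(266,190)],22),("cart rear silhouette",[(325,155)],34),("cart front",[(325,111)],34)):
    for p in onz(c,np.array(uv,float),z,st): print(n,p.round(1),((p[:2]-O)@ex).round(1),((p[:2]-O)@ey).round(1))
p=st["eef_pos"][:2]-O; print("tcp dock",p@ex,p@ey)
```

```text
[253 253 131] [252 252 129]
3678 [328.00326264  31.43556281] [[598.1, 169.5], [630.9, 176.3], [657.0, 71.6], [624.8, 62.3]] [627.71326407 119.94735171]
edge yaw 0.2483567827154129 mid [611.59702258 115.6557788 ]
edge yaw 0.24667492193780738 mid [643.65423579 124.13798904]
near deck corners [445.8 130.6  12. ] -173.1 55.1
near deck corners [474.4  21.7  12. ] -172.4 -57.4
left wall inner/outer top [472.  136.2  22. ] -146.4 54.1
left wall inner/outer top [459.1 142.1  22. ] -157.4 63.0
cart rear silhouette [512.8  90.8  34. ] -118.1 -0.0
cart front [554.5 101.8  34. ] -75.0 0.3
tcp dock -150.0648587561498 0.7250586799792574
```

Request:
arm_command([
  {"xyz": [0, 0, -0.03], "turn": [0, 0, -0.006]},
  {"xyz": [0, 0, -0.03], "turn": [0, 0, 0]},
  {"xyz": [0, 0, -0.03], "turn": [0, 0, 0]},
  {"xyz": [0, 0, -0.03], "turn": [0, 0, 0]},
  {"xyz": [0, 0, -0.02], "turn": [0, 0, 0]},
  {"xyz": [0, 0, -0.011], "turn": [0, 0, 0]},
  {"xyz": [0, 0, 0], "turn": [0, 0, 0]},
  {"xyz": [0, 0, 0], "turn": [0, 0, 0]},
])

```text
clock: 3.48
eef_pos: [481.9, 84.3, 38.7]
eef_rot: [3.141, -0.001, 0.252]
wrist_force: [0.1, 0.2, 0.5]
finger_gap: 60.2
```

```bash
cat >> h.py <<'E'
YAW=0.2475;O=np.array([626.9,119.9]);ex=np.array([np.cos(YAW),np.sin(YAW)]);ey=np.array([-ex[1],ex[0]])
def dock(p): return np.array([(p[:2]-O)@ex,(p[:2]-O)@ey])
def report(n=1):
    from cell import read_state,camera
    F=[]
    for i in range(n):
        st=read_state(); F.append([*dock(st["eef_pos"]),st["eef_pos"][2],st["wrist_force"][:2]@ex,st["wrist_force"][:2]@ey,st["wrist_force"][2]]); c=camera("wrist")
    F=np.array(F); print("t",st["clock"],"x,y,z,Fx,Fy,Fz",F.mean(0).round(2),"sd",F.std(0).round(2),"yaw",st["eef_rot"].round(3))
    return st,c
E
python3 - <<'E'
from h import *
st,c=report(3); cv2.imwrite("pics/w2.png",c["color"][:,:,::-1])
E
```

```text
t 3.575 x,y,z,Fx,Fy,Fz [-1.4927e+02  9.5000e-01  3.8660e+01  2.6000e-01  1.4000e-01  1.0000e-01] sd [0.02 0.05 0.04 0.22 0.23 0.28] yaw [ 3.141e+00 -1.000e-03  2.520e-01]
```

View pics/w2.png

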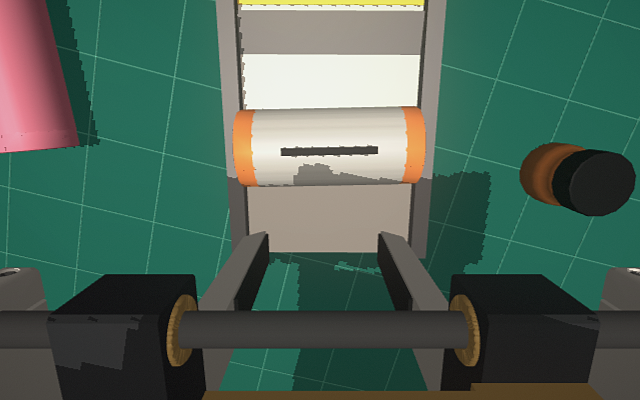

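Request:
arm_command([
  {"xyz": [0.0039, 0.001, 0], "turn": [0, 0, -0.004]},
  {"xyz": [0.0039, 0.001, 0], "turn": [0, 0, 0]},
  {"xyz": [0.0039, 0.001, 0], "turn": [0, 0, 0]},
  {"xyz": [0.0029, 0.0007, 0], "turn": [0, 0, 0]},
  {"xyz": [0.0024, 0.0006, 0], "turn": [0, 0, 0]},
  {"xyz": [0.0024, 0.0006, 0], "turn": [0, 0, 0]},
  {"xyz": [0.0024, 0.0006, 0], "turn": [0, 0, 0]},
  {"xyz": [0.0024, 0.0006, 0], "turn": [0, 0, 0]},
  {"xyz": [0.0024, 0.0006, 0], "turn": [0, 0, 0]},
  {"xyz": [0.0024, 0.0006, 0], "turn": [0, 0, 0]},
  {"xyz": [0.0024, 0.0006, 0], "turn": [0, 0, 0]},
])

```text
clock: 5.0
eef_pos: [513.1, 92.0, 37.8]
eef_rot: [-3.142, 0.0, 0.248]
wrist_force: [-0.9, -0.0, -1.0]
finger_gap: 60.1
```

Run:
```python
from h import *
st,c=report(1); cv2.imwrite("pics/w3.png",c["color"][:,:,::-1])
```

```text
t 5.0 x,y,z,Fx,Fy,Fz [-117.16    0.85   37.84   -0.88    0.2    -1.04] sd [0. 0. 0. 0. 0. 0.] yaw [-3.142  0.     0.248]
```

View pics/w3.png

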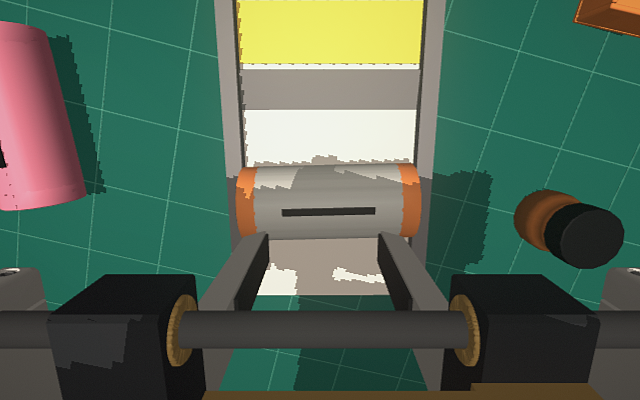

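The fingers are touching the cartridge; its near edge is at row ≈238, square across the lane. Pushing on.

Request:
arm_command([
  {"xyz": [0.0029, 0.0007, 0], "turn": [0, 0, 0]},
  {"xyz": [0.0029, 0.0007, 0], "turn": [0, 0, 0]},
  {"xyz": [0.0029, 0.0007, 0], "turn": [0, 0, 0]},
  {"xyz": [0.0029, 0.0007, 0], "turn": [0, 0, 0]},
  {"xyz": [0.0029, 0.0007, 0], "turn": [0, 0, 0]},
  {"xyz": [0.0029, 0.0007, 0], "turn": [0, 0, 0]},
  {"xyz": [0.0029, 0.0007, 0], "turn": [0, 0, 0]},
  {"xyz": [0.0029, 0.0007, 0], "turn": [0, 0, 0]},
  {"xyz": [0.0029, 0.0007, 0], "turn": [0, 0, 0]},
  {"xyz": [0.0029, 0.0007, 0], "turn": [0, 0, 0]},
  {"xyz": [0.0024, 0.0006, 0], "turn": [0, 0, 0]},
  {"xyz": [0.0024, 0.0006, 0], "turn": [0, 0, 0]},
])

```text
clock: 6.55
eef_pos: [547.9, 101.3, 39.3]
eef_rot: [-3.141, -0.003, 0.248]
wrist_force: [-2.3, 7.3, 13.6]
finger_gap: 60.1
```

Run:
```python
from h import *
st,c=report(1); cv2.imwrite("pics/w4.png",c["color"][:,:,::-1])
```

```text
t 6.55 x,y,z,Fx,Fy,Fz [-81.19   1.34  39.31  -0.43   7.62  13.58] sd [0. 0. 0. 0. 0. 0.] yaw [-3.141e+00 -3.000e-03  2.480e-01]
```

View pics/w4.png

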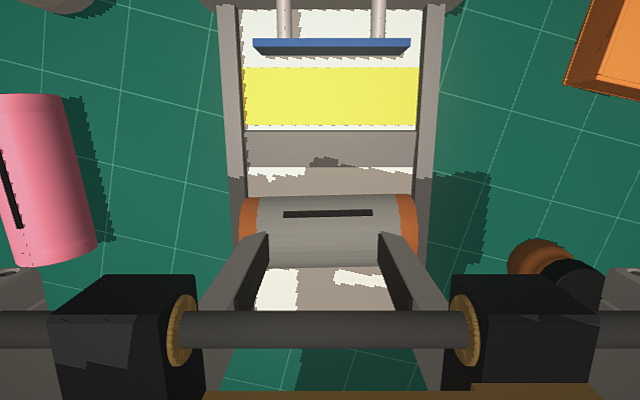

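Fz 13.6 N and Fy 7.6 N are unexpected, so I'm looking closely before moving again.

Run:
```python
from cell import *
from h import *
st,c=report(1)
for r in (195,213,268):
    p=onz(c,[[325,r]],34,st)[0]; print(r,dock(p))
for n,(x0,y0,x1,y1) in {"top":(220,170,340,290),"scene":(300,100,440,240)}.items():
    k=camera(n); cv2.imwrite(f"pics/y_{n}.png",cv2.resize(k["color"][y0:y1,x0:x1,::-1],None,fx=4.2,fy=4.2,interpolation=cv2.INTER_CUBIC))
```

```text
t 6.6 x,y,z,Fx,Fy,Fz [-80.95   1.33  39.34  -0.56   7.71  13.1 ] sd [0. 0. 0. 0. 0. 0.] yaw [-3.141e+00 -3.000e-03  2.480e-01]
195 [-56.47827947   1.26255964]
213 [-67.68367833   1.24993078]
268 [-103.81017645    1.20921501]
```

View pics/y_top.png

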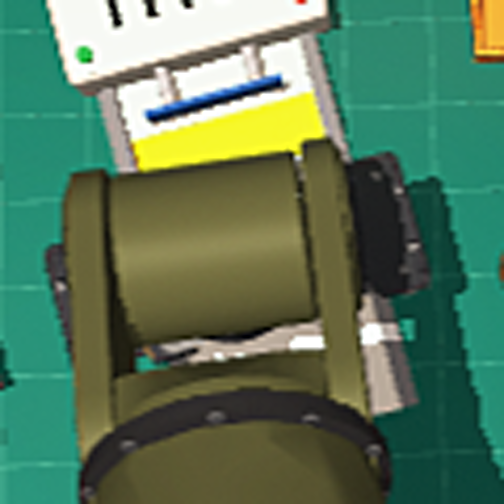

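View pics/y_scene.png

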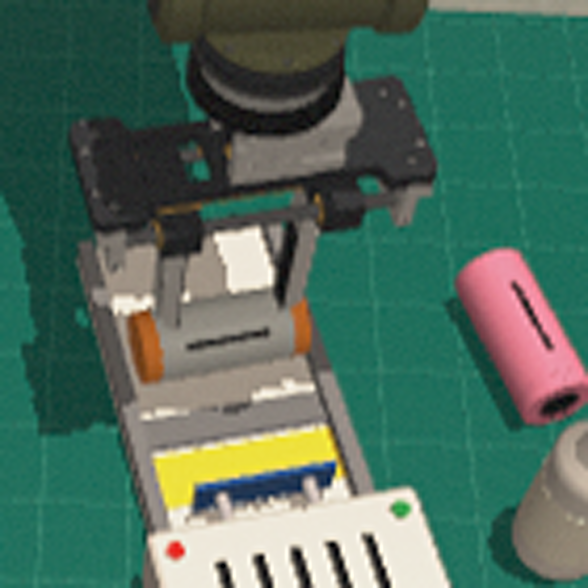

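Run:
```python
from cell import *
from h import *
from scipy.spatial.transform import Rotation as R
st,c=report(3); cv2.imwrite("pics/w5.png",cv2.resize(c["color"][170:300,200:460,::-1],None,fx=3,fy=3,interpolation=cv2.INTER_CUBIC))
Rt=R.from_euler('xyz',st["eef_rot"]).as_matrix()
for x in(-8,0,8):
  for y in (-42,-30,30,42):
    for z in (11,-30): print((x,y,z),proj(c,Rt@np.array([x,y,z])+st["eef_pos"],st)[0].round(0))
```

```text
t 6.85 x,y,z,Fx,Fy,Fz [-81.17   1.33  39.33  -0.11   7.12  13.41] sd [0.02 0.   0.01 0.12 0.13 0.62] yaw [-3.141e+00 -3.000e-03  2.480e-01]
(-8, -42, 11) [259. 243.]
(-8, -42, -30) [245. 271.]
(-8, -30, 11) [278. 243.]
(-8, -30, -30) [268. 271.]
(-8, 30, 11) [372. 243.]
(-8, 30, -30) [383. 271.]
(-8, 42, 11) [391. 243.]
(-8, 42, -30) [406. 271.]
(0, -42, 11) [258. 231.]
(0, -42, -30) [244. 256.]
(0, -30, 11) [277. 231.]
(0, -30, -30) [267. 256.]
(0, 30, 11) [372. 231.]
(0, 30, -30) [383. 256.]
(0, 42, 11) [391. 231.]
(0, 42, -30) [406. 256.]
(8, -42, 11) [258. 219.]
(8, -42, -30) [243. 242.]
(8, -30, 11) [277. 219.]
(8, -30, -30) [267. 242.]
(8, 30, 11) [373. 219.]
(8, 30, -30) [384. 242.]
(8, 42, 11) [392. 219.]
(8, 42, -30) [407. 242.]
```

View pics/w5.png

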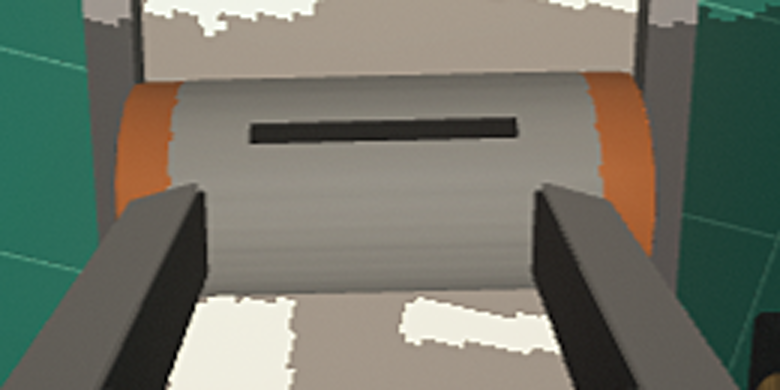

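The fingertips aren't beside the cartridge. They appear at rows 235–260, which fits a height near z≈55, so they are riding on top of it. That explains the upward force. I'll lift, back off, and measure where the tips really are.

Request:
arm_command([
  {"xyz": [0, 0, 0.006], "turn": [0, 0, 0]},
  {"xyz": [0, 0, 0.014], "turn": [0, 0, 0]},
  {"xyz": [-0.0145, -0.0037, 0.01], "turn": [0, 0, 0]},
  {"xyz": [-0.0145, -0.0037, 0], "turn": [0, 0, 0]},
  {"xyz": [-0.0145, -0.0037, 0], "turn": [0, 0, 0]},
  {"xyz": [-0.004, -0.001, 0], "turn": [0, 0, 0]},
  {"xyz": [0, 0, 0], "turn": [0, 0, 0]},
])

```text
clock: 7.78
eef_pos: [499.6, 88.0, 68.3]
eef_rot: [3.141, -0.001, 0.248]
wrist_force: [0.3, 0.0, -0.1]
finger_gap: 60.1
```

Run:
```python
from cell import *
from h import *
st,c=report(1); cv2.imwrite("pics/w6.png",c["color"][:,:,::-1])
k=camera("scene"); np.save("sc6.npy",k["color"]); x0,y0,x1,y1=290,80,430,220
cv2.imwrite("pics/s6.png",cv2.resize(k["color"][y0:y1,x0:x1,::-1],None,fx=4.2,fy=4.2,interpolation=cv2.INTER_CUBIC))
```

```text
t 7.775 x,y,z,Fx,Fy,Fz [-1.3124e+02  3.1000e-01  6.8260e+01  2.9000e-01 -3.0000e-02 -7.0000e-02] sd [0. 0. 0. 0. 0. 0.] yaw [ 3.141e+00 -1.000e-03  2.480e-01]
```

View pics/w6.png

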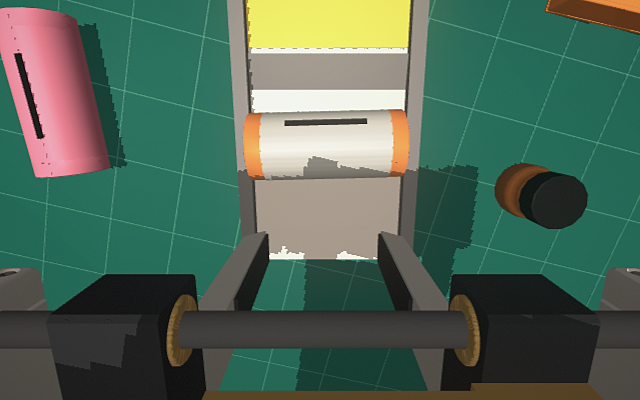

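View pics/s6.png

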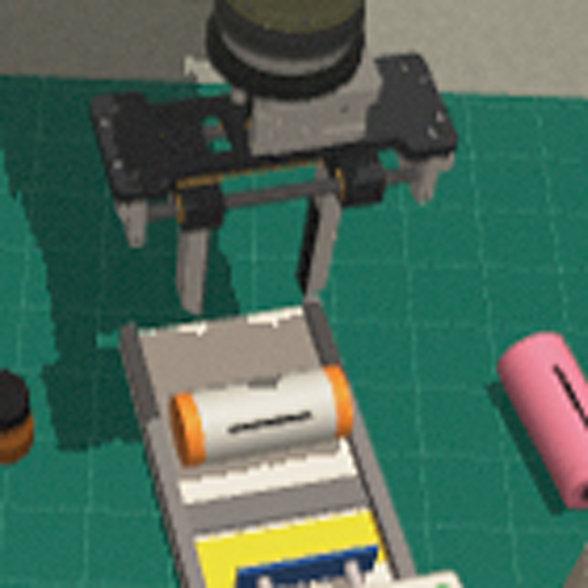

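Run:
```python
from cell import *
from h import *
from scipy.spatial.transform import Rotation as R
st=read_state(); Rt=R.from_euler('xyz',st["eef_rot"]).as_matrix()
im=np.load("sc6.npy")
cv2.imwrite("pics/s6b.png",cv2.resize(im[120:165,325:375,::-1],None,fx=12,fy=12,interpolation=cv2.INTER_CUBIC))
w=camera("wrist"); s=camera("scene")
cv2.imwrite("pics/w6b.png",cv2.resize(w["color"][220:270,250:400,::-1],None,fx=5,fy=5,interpolation=cv2.INTER_CUBIC))
o1,d1=ray(w,[[268,233.5]],st); o2,d2=ray(s,[[290+313/4.2,80+295/4.2]])
p,e=tri(o1,d1[0],o2,d2[0]); print(p,e,"tool:",Rt.T@(p-st["eef_pos"]))
```

```text
[501.50199629 122.91948954  88.54735697] 5.59712866159058 tool: [ 10.26839776 -33.28721602 -20.52813077]
```

View pics/s6b.png

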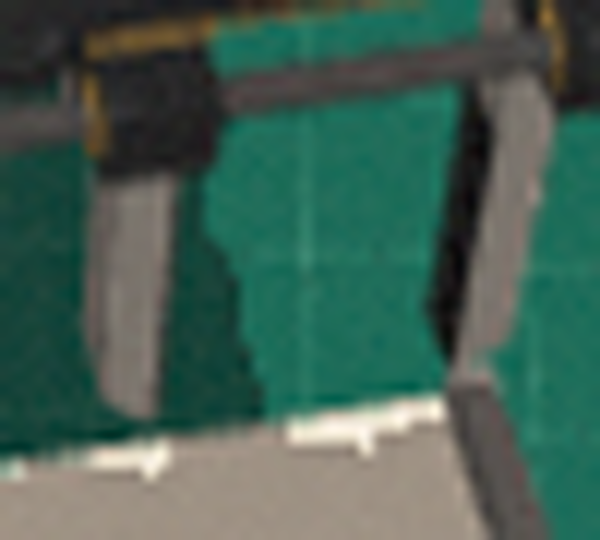

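View pics/w6b.png

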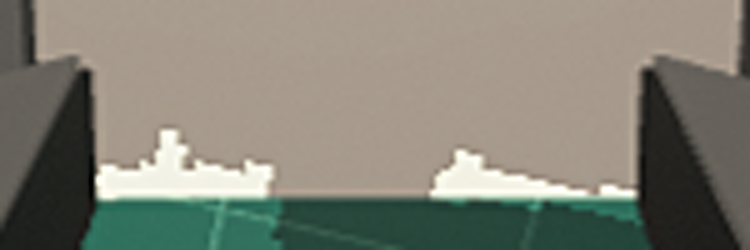

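Run:
```python
from cell import *
from h import *
from scipy.spatial.transform import Rotation as R
st=read_state(); Rt=R.from_euler('xyz',st["eef_rot"]).as_matrix()
w=camera("wrist"); s=camera("scene")
for a,b in (((268,233),(362.9,150.4)),((378,233),(338.2,154.8))):
    o1,d1=ray(w,[a],st); o2,d2=ray(s,[b])
    p,e=tri(o1,d1[0],o2,d2[0]); print(p.round(1),e,"tool:",(Rt.T@(p-st["eef_pos"])).round(1))
    # where the scene ray meets tool x=8 plane
    o=Rt.T@(o2-st["eef_pos"]); d=Rt.T@d2[0]; print(" scene ray at tool x=8:",(o+d*(8-o[0])/d[0]).round(1))
# project expected tips into scene
for z in (11,-17):
  print(z,proj(s,[Rt@np.array([8,y,z])+st["eef_pos"] for y in(-30,30)]).round(1).tolist())
```

```text
[500.4 121.2  86. ] 1.7115093157514052 tool: [  9.  -31.9 -18.1]
 scene ray at tool x=8: [  8.  -33.3 -16.5]
[514.3  62.   82.7] 1.0654617018603918 tool: [  7.9  29.  -14.9]
 scene ray at tool x=8: [  8.   28.6 -14.4]
11 [[360.3, 157.5], [337.0, 161.2]]
-17 [[361.6, 150.5], [337.7, 154.2]]
```

Triangulating the tips from two views puts them about 16 mm behind the TCP, not the 11 mm ahead that the text gives. The ride-up supports this. For tips at z≈26 the TCP needs to be at z≈9.5. I'll descend in two stages and check for contact.

Request:
arm_command([
  {"xyz": [0, 0, -0.02], "turn": [0, 0, 0]},
  {"xyz": [0, 0, -0.015], "turn": [0, 0, 0]},
  {"xyz": [0, 0, 0], "turn": [0, 0, 0]},
])

```text
clock: 8.45
eef_pos: [498.6, 88.0, 31.8]
eef_rot: [-3.141, 0.002, 0.248]
wrist_force: [-0.2, 0.1, 0.4]
finger_gap: 60.4
```

Request:
arm_command([
  {"xyz": [0, 0, -0.008], "turn": [0, 0, 0]},
  {"xyz": [0, 0, -0.008], "turn": [0, 0, 0]},
  {"xyz": [0, 0, -0.005], "turn": [0, 0, 0]},
  {"xyz": [0, 0, 0], "turn": [0, 0, 0]},
  {"xyz": [0, 0, 0], "turn": [0, 0, 0]},
])

```text
clock: 9.07
eef_pos: [499.4, 88.1, 12.0]
eef_rot: [3.142, -0.0, 0.248]
wrist_force: [-0.1, 0.2, -0.1]
finger_gap: 60.2
```

Run:
```python
from cell import *
from h import *
st,c=report(2); cv2.imwrite("pics/w7.png",c["color"][:,:,::-1])
k=camera("scene"); x0,y0,x1,y1=300,90,420,210
cv2.imwrite("pics/s7.png",cv2.resize(k["color"][y0:y1,x0:x1,::-1],None,fx=4.8,fy=4.8,interpolation=cv2.INTER_CUBIC))
```

```text
t 9.125 x,y,z,Fx,Fy,Fz [-1.314e+02  4.000e-01  1.207e+01  1.000e-02 -1.700e-01 -1.900e-01] sd [0.01 0.01 0.03 0.07 0.34 0.06] yaw [ 3.142 -0.     0.248]
```

View pics/w7.png

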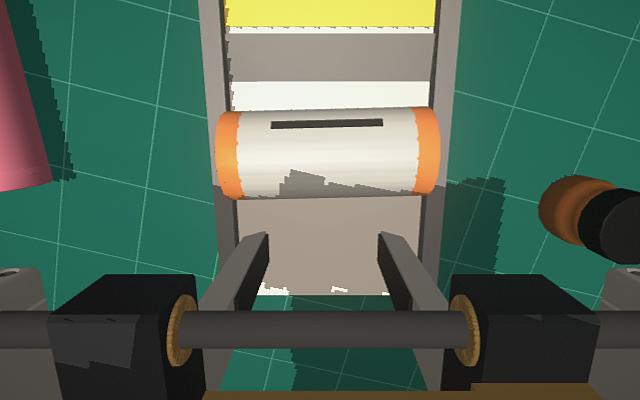

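View pics/s7.png

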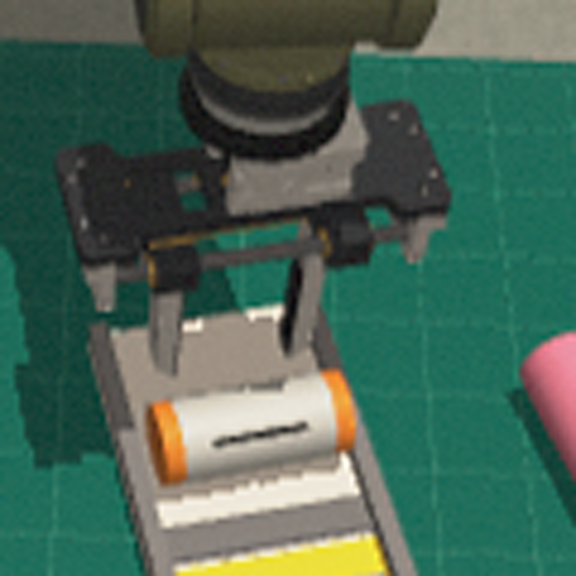

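TCP z=12 with no contact confirms the short tips, which are now beside and behind the cartridge. Lowering 2.5 mm and approaching.

Request:
arm_command([
  {"xyz": [0, 0, -0.0025], "turn": [0, 0, 0]},
  {"xyz": [0.0039, 0.001, 0], "turn": [0, 0, 0]},
  {"xyz": [0.0039, 0.001, 0], "turn": [0, 0, 0]},
  {"xyz": [0.0039, 0.001, 0], "turn": [0, 0, 0]},
  {"xyz": [0.0034, 0.0009, 0], "turn": [0, 0, 0]},
  {"xyz": [0.0024, 0.0006, 0], "turn": [0, 0, 0]},
  {"xyz": [0.0024, 0.0006, 0], "turn": [0, 0, 0]},
  {"xyz": [0.0024, 0.0006, 0], "turn": [0, 0, 0]},
  {"xyz": [0.0024, 0.0006, 0], "turn": [0, 0, 0]},
  {"xyz": [0.0024, 0.0006, 0], "turn": [0, 0, 0]},
  {"xyz": [0.0024, 0.0006, 0], "turn": [0, 0, 0]},
  {"xyz": [0.0024, 0.0006, 0], "turn": [0, 0, 0]},
])

```text
clock: 10.72
eef_pos: [531.3, 96.2, 9.4]
eef_rot: [-3.142, 0.0, 0.248]
wrist_force: [0.3, -1.0, -0.7]
finger_gap: 60.3
```

Run:
```python
from h import *
st,c=report(1); cv2.imwrite("pics/w8.png",c["color"][:,:,::-1])
```

```text
t 10.725 x,y,z,Fx,Fy,Fz [-9.848e+01  4.700e-01  9.350e+00  3.000e-02 -1.090e+00 -7.400e-01] sd [0. 0. 0. 0. 0. 0.] yaw [-3.142  0.     0.248]
```

View pics/w8.png

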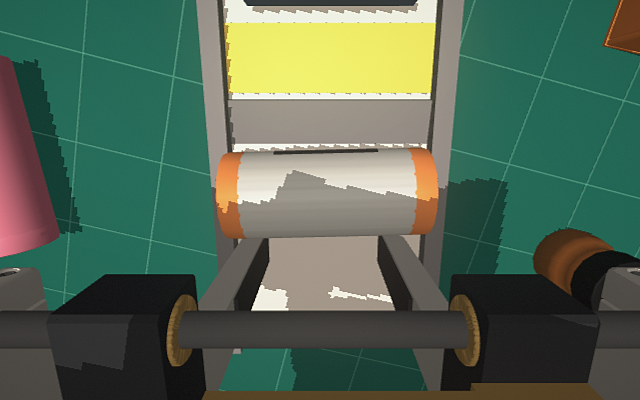

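Now the tips are properly behind it, and it rolls: the dark mark has moved forward to row 152.

Request:
arm_command([
  {"xyz": [0.0024, 0.0006, 0], "turn": [0, 0, 0]},
  {"xyz": [0.0024, 0.0006, 0], "turn": [0, 0, 0]},
  {"xyz": [0.0024, 0.0006, 0], "turn": [0, 0, 0]},
  {"xyz": [0.0024, 0.0006, 0], "turn": [0, 0, 0]},
  {"xyz": [0.0024, 0.0006, 0], "turn": [0, 0, 0]},
  {"xyz": [0.0024, 0.0006, 0], "turn": [0, 0, 0]},
  {"xyz": [0.0024, 0.0006, 0], "turn": [0, 0, 0]},
  {"xyz": [0.0024, 0.0006, 0], "turn": [0, 0, 0]},
  {"xyz": [0.0024, 0.0006, 0], "turn": [0, 0, 0]},
  {"xyz": [0.0024, 0.0006, 0], "turn": [0, 0, 0]},
  {"xyz": [0.0024, 0.0006, 0], "turn": [0, 0, 0]},
  {"xyz": [0.0024, 0.0006, 0], "turn": [0, 0, 0]},
])

```text
clock: 12.28
eef_pos: [558.9, 103.2, 9.5]
eef_rot: [-3.141, 0.003, 0.248]
wrist_force: [-11.4, -2.6, 9.9]
finger_gap: 60.0
```

Run:
```python
from h import *
st,c=report(1); cv2.imwrite("pics/w9.png",c["color"][:,:,::-1])
```

```text
t 12.275 x,y,z,Fx,Fy,Fz [-70.04   0.43   9.45 -11.68   0.27   9.92] sd [0. 0. 0. 0. 0. 0.] yaw [-3.141e+00  3.000e-03  2.480e-01]
```

View pics/w9.png

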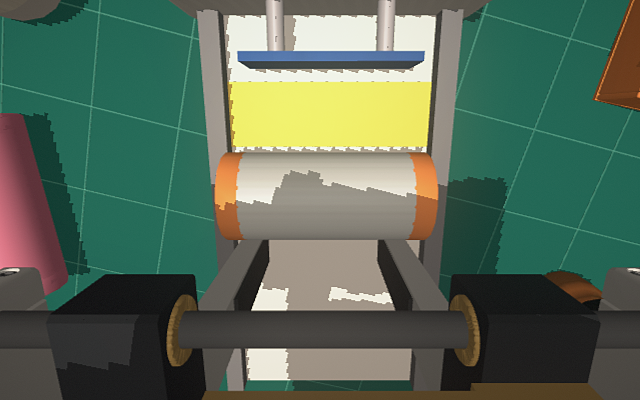

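The push jams at the ramp: Fx −11.7 N and Fz +9.9 N lie along the line from the finger contact to the ramp contact. With vertical fingers, finger friction wedges the roll. Leaning the tips about 20° forward puts the contact below the equator and frees it. I'll back off gently, then tilt.

Request:
arm_command([
  {"xyz": [-0.0015, -0.0004, 0], "turn": [0, 0, 0]},
  {"xyz": [-0.0024, -0.0006, 0], "turn": [0, 0, 0]},
  {"xyz": [-0.0039, -0.001, 0], "turn": [0, 0, 0]},
  {"xyz": [-0.0039, -0.001, 0], "turn": [0, 0, 0]},
  {"xyz": [-0.0029, -0.0007, 0.001], "turn": [0, 0, 0]},
  {"xyz": [0, 0, 0], "turn": [0.0215, -0.0848, 0]},
  {"xyz": [0, 0, -0.001], "turn": [0.0215, -0.0848, 0]},
  {"xyz": [0, 0, -0.002], "turn": [0.0215, -0.0848, 0]},
  {"xyz": [0, 0, -0.002], "turn": [0.0215, -0.0848, 0]},
  {"xyz": [0, 0, 0], "turn": [0, 0, 0]},
])

```text
clock: 13.58
eef_pos: [544.3, 99.5, 5.1]
eef_rot: [-3.141, -0.348, 0.247]
wrist_force: [-0.4, 0.7, -0.9]
finger_gap: 60.0
```

Run:
```python
from h import *
from cell import *
st,c=report(1); cv2.imwrite("pics/w10.png",c["color"][:,:,::-1])
k=camera("scene"); x0,y0,x1,y1=300,90,420,210
cv2.imwrite("pics/s10.png",cv2.resize(k["color"][y0:y1,x0:x1,::-1],None,fx=4.8,fy=4.8,interpolation=cv2.INTER_CUBIC))
```

```text
t 13.575 x,y,z,Fx,Fy,Fz [-85.07   0.43   5.06  -0.27   0.77  -0.92] sd [0. 0. 0. 0. 0. 0.] yaw [-3.141 -0.348  0.247]
```

View pics/w10.png

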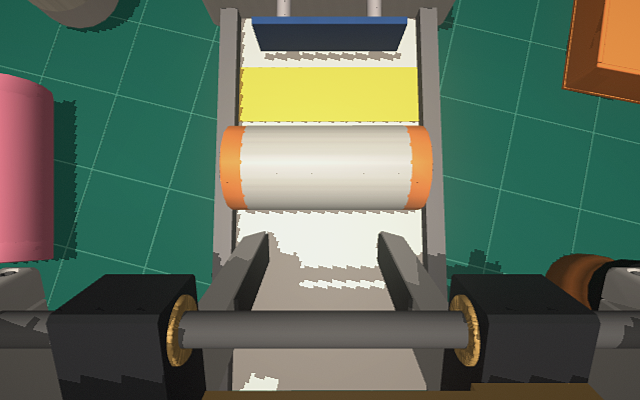

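View pics/s10.png

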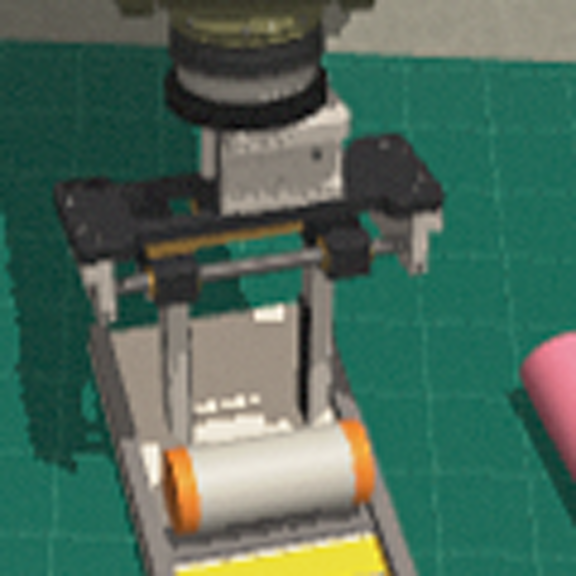

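Request:
arm_command([
  {"xyz": [0.0039, 0.001, 0], "turn": [0, 0, 0]},
  {"xyz": [0.0039, 0.001, 0], "turn": [0, 0, 0]},
  {"xyz": [0.0039, 0.001, 0], "turn": [0, 0, 0]},
  {"xyz": [0.0029, 0.0007, 0], "turn": [0, 0, 0]},
  {"xyz": [0.0024, 0.0006, 0], "turn": [0, 0, 0]},
  {"xyz": [0.0019, 0.0005, 0], "turn": [0, 0, 0]},
  {"xyz": [0.0019, 0.0005, 0], "turn": [0, 0, 0]},
  {"xyz": [0.0019, 0.0005, 0], "turn": [0, 0, 0]},
  {"xyz": [0.0019, 0.0005, 0], "turn": [0, 0, 0]},
  {"xyz": [0.0019, 0.0005, 0], "turn": [0, 0, 0]},
])

```text
clock: 14.92
eef_pos: [572.0, 106.5, 5.4]
eef_rot: [-3.141, -0.35, 0.248]
wrist_force: [-1.2, -0.4, 1.1]
finger_gap: 60.0
```

Run:
```python
from h import *
from cell import *
st,c=report(1); cv2.imwrite("pics/w11.png",c["color"][:,:,::-1])
```

```text
t 14.925 x,y,z,Fx,Fy,Fz [-56.53   0.49   5.37  -1.23  -0.14   1.11] sd [0. 0. 0. 0. 0. 0.] yaw [-3.141 -0.35   0.248]
```

View pics/w11.png

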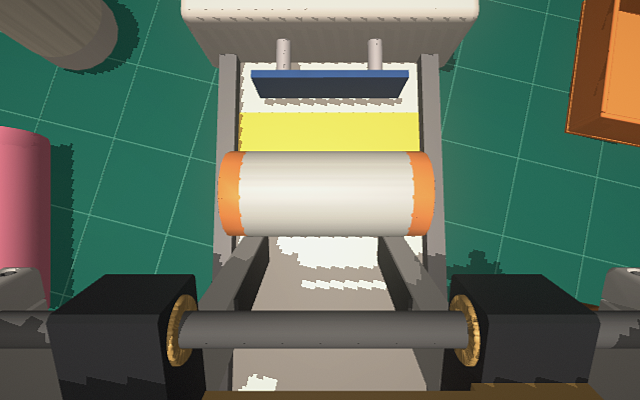

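Only about 1.2 N now and it climbs smoothly. On to the crest, slowing down.

Request:
arm_command([
  {"xyz": [0.0019, 0.0005, 0], "turn": [0, 0, 0]},
  {"xyz": [0.0019, 0.0005, 0], "turn": [0, 0, 0]},
  {"xyz": [0.0019, 0.0005, 0], "turn": [0, 0, 0]},
  {"xyz": [0.0019, 0.0005, 0], "turn": [0, 0, 0]},
  {"xyz": [0.0019, 0.0005, 0], "turn": [0, 0, 0]},
  {"xyz": [0.0019, 0.0005, 0], "turn": [0, 0, 0]},
  {"xyz": [0.0012, 0.0003, 0], "turn": [0, 0, 0]},
  {"xyz": [0.0012, 0.0003, 0], "turn": [0, 0, 0]},
  {"xyz": [0.0012, 0.0003, 0], "turn": [0, 0, 0]},
  {"xyz": [0.0012, 0.0003, 0], "turn": [0, 0, 0]},
])

```text
clock: 16.23
eef_pos: [588.2, 110.7, 5.4]
eef_rot: [-3.141, -0.35, 0.248]
wrist_force: [-0.2, -0.2, -0.6]
finger_gap: 60.0
```

Run:
```python
from h import *
from cell import *
st,c=report(1); cv2.imwrite("pics/w12.png",c["color"][:,:,::-1])
```

```text
t 16.225 x,y,z,Fx,Fy,Fz [-39.77   0.56   5.4   -0.26  -0.18  -0.64] sd [0. 0. 0. 0. 0. 0.] yaw [-3.141 -0.35   0.248]
```

View pics/w12.png

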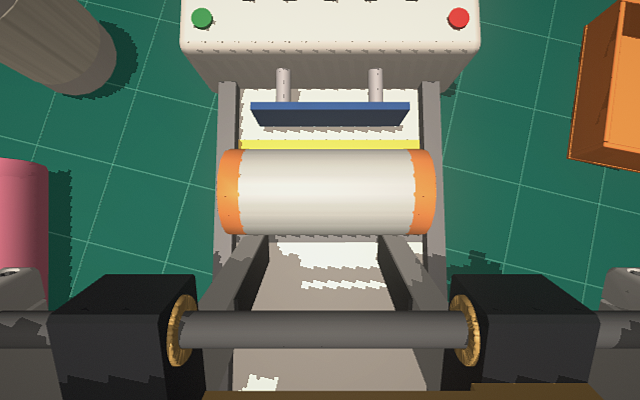

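Request:
arm_command([
  {"xyz": [0.001, 0.0003, 0], "turn": [0, 0, 0]},
  {"xyz": [0.001, 0.0003, 0], "turn": [0, 0, 0]},
  {"xyz": [0.001, 0.0003, 0], "turn": [0, 0, 0]},
  {"xyz": [0.001, 0.0003, 0], "turn": [0, 0, 0]},
  {"xyz": [0.001, 0.0003, 0], "turn": [0, 0, 0]},
  {"xyz": [0, 0, 0], "turn": [0, 0, 0]},
])

```text
clock: 17.02
eef_pos: [593.1, 112.2, 5.3]
eef_rot: [-3.141, -0.35, 0.248]
wrist_force: [0.7, -0.6, -0.7]
finger_gap: 60.4
```

Run:
```python
from h import *
from cell import *
st,c=report(1); cv2.imwrite("pics/w13.png",c["color"][:,:,::-1])
```

```text
t 17.025 x,y,z,Fx,Fy,Fz [-34.65   0.81   5.34   0.52  -0.72  -0.69] sd [0. 0. 0. 0. 0. 0.] yaw [-3.141 -0.35   0.248]
```

View pics/w13.png

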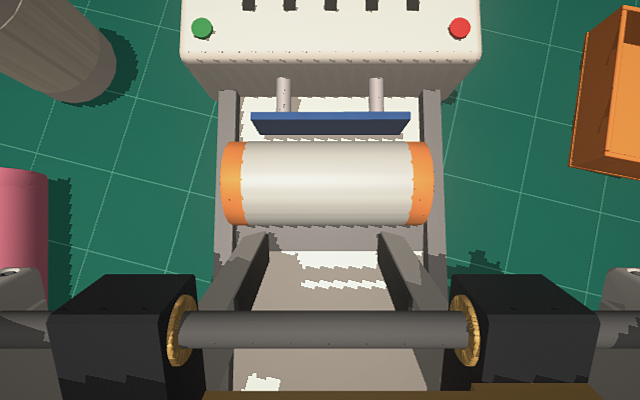

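It has dropped over the step into the nest. I'll estimate its centre and the plate face.

Run:
```python
from h import *
from cell import *
st=read_state(); c=camera("wrist"); im=c["color"]
cv2.imwrite("pics/w13b.png",cv2.resize(im[90:240,210:450,::-1],None,fx=3.3,fy=3.3,interpolation=cv2.INTER_CUBIC))
for r,z in ((112,47),(120,47),(122,47),(134,21),(142,34),(225,34)): print(r,z,dock(onz(c,[[327,r]],z,st)[0]).round(1))
Rw,o=cam_pose(c,st); print("cam",dock(o),o[2])
```

```text
112 47 [27.2 -0.1]
120 47 [23.1 -0.1]
122 47 [22.1 -0.1]
134 21 [24.  -0.5]
142 34 [15.5 -0.3]
225 34 [-28.7  -0.2]
cam [-35.68118116   1.97027691] 213.74631747143883
```

View pics/w13b.png

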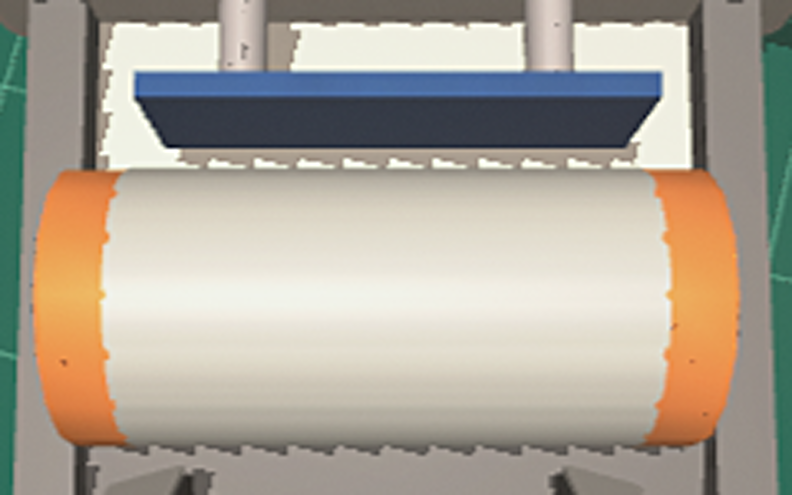

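Cartridge centre is about −7 mm and the plate face about +23.5 mm, so touch should come near centre x≈+1.5, with the TCP near −20. Approaching slowly.

Request:
arm_command([
  {"xyz": [0.001, 0.0002, 0], "turn": [0, 0, 0]},
  {"xyz": [0.001, 0.0002, 0], "turn": [0, 0, 0]},
  {"xyz": [0.001, 0.0002, 0], "turn": [0, 0, 0]},
  {"xyz": [0.001, 0.0003, 0], "turn": [0, 0, 0]},
  {"xyz": [0.001, 0.0002, 0], "turn": [0, 0, 0]},
  {"xyz": [0.001, 0.0003, 0], "turn": [0, 0, 0]},
  {"xyz": [0.001, 0.0002, 0], "turn": [0, 0, 0]},
  {"xyz": [0.001, 0.0003, 0], "turn": [0, 0, 0]},
  {"xyz": [0.001, 0.0002, 0], "turn": [0, 0, 0]},
  {"xyz": [0.001, 0.0002, 0], "turn": [0, 0, 0]},
  {"xyz": [0.001, 0.0002, 0], "turn": [0, 0, 0]},
])

```text
clock: 18.5
eef_pos: [604.1, 114.7, 5.3]
eef_rot: [-3.141, -0.35, 0.248]
wrist_force: [-0.8, 0.3, -0.3]
finger_gap: 60.1
```

Run:
```python
from h import *
st,c=report(3); cv2.imwrite("pics/w14.png",cv2.resize(c["color"][90:260,210:450,::-1],None,fx=3.3,fy=3.3,interpolation=cv2.INTER_CUBIC))
```

```text
t 18.6 x,y,z,Fx,Fy,Fz [-23.32   0.52   5.35  -0.28   0.05  -0.39] sd [0.04 0.01 0.01 0.63 0.33 0.12] yaw [-3.141 -0.35   0.248]
```

View pics/w14.png

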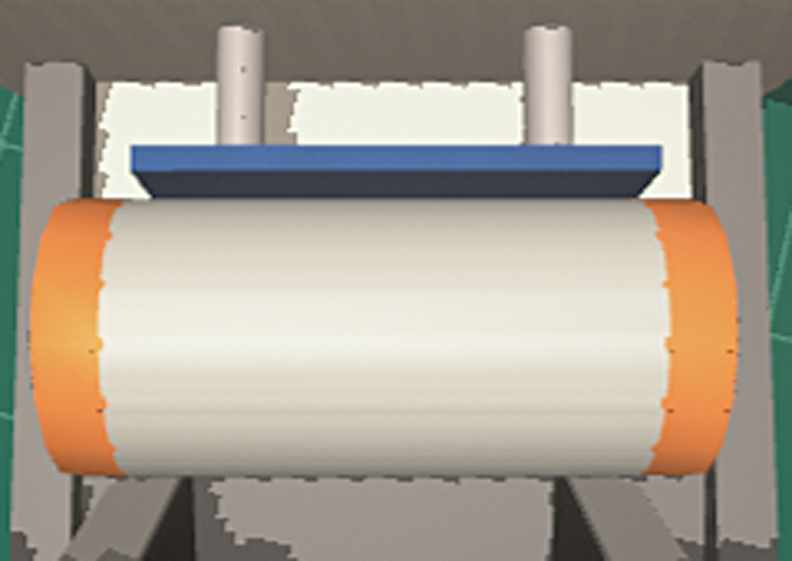

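Request:
arm_command([
  {"xyz": [0.0005, 0.0001, 0], "turn": [0, 0, 0]},
  {"xyz": [0.0005, 0.0001, 0], "turn": [0, 0, 0]},
  {"xyz": [0.0005, 0.0002, 0], "turn": [0, 0, 0]},
  {"xyz": [0, 0, 0], "turn": [0, 0, 0]},
])

```text
clock: 19.15
eef_pos: [605.6, 115.1, 5.3]
eef_rot: [-3.141, -0.35, 0.248]
wrist_force: [-0.5, -0.1, -0.3]
finger_gap: 60.0
```

Run:
```python
from h import *
st,c=report(3); cv2.imwrite("pics/w15.png",cv2.resize(c["color"][90:260,210:450,::-1],None,fx=3.3,fy=3.3,interpolation=cv2.INTER_CUBIC))
```

```text
t 19.25 x,y,z,Fx,Fy,Fz [-21.87   0.56   5.33  -0.17  -0.17  -0.24] sd [0.01 0.01 0.01 0.29 0.25 0.09] yaw [-3.141 -0.35   0.248]
```

Request:
arm_command([
  {"xyz": [0.0005, 0.0001, 0], "turn": [0, 0, 0]},
  {"xyz": [0.0005, 0.0001, 0], "turn": [0, 0, 0]},
  {"xyz": [0, 0, 0], "turn": [0, 0, 0]},
])

```text
clock: 19.68
eef_pos: [606.4, 115.3, 5.2]
eef_rot: [-3.141, -0.349, 0.248]
wrist_force: [-1.1, 0.0, 0.1]
finger_gap: 60.1
```

Run:
```python
from h import *
st,c=report(3); cv2.imwrite("pics/w16.png",cv2.resize(c["color"][90:260,210:450,::-1],None,fx=3.3,fy=3.3,interpolation=cv2.INTER_CUBIC))
```

```text
t 19.775 x,y,z,Fx,Fy,Fz [-21.04   0.53   5.22  -1.81   0.41   0.72] sd [0.01 0.01 0.01 0.57 0.3  0.49] yaw [-3.141 -0.349  0.248]
```

View pics/w16.png

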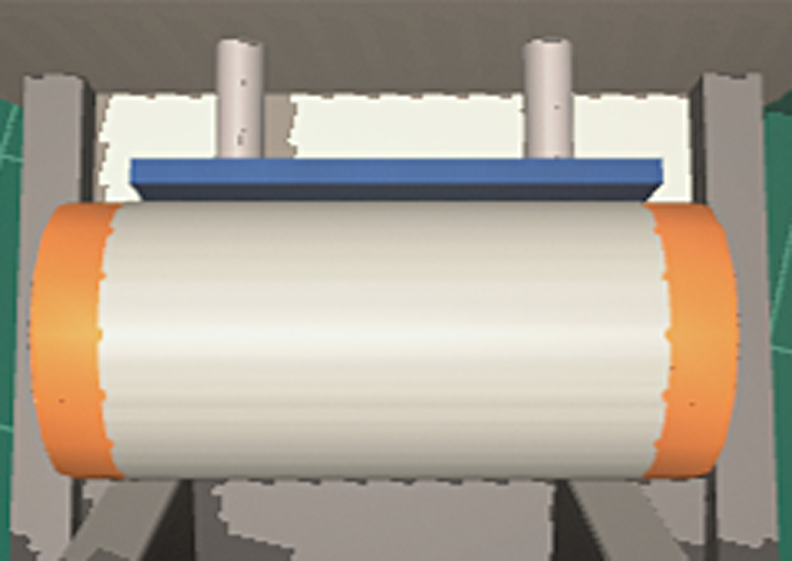

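Touch: Fx ≈ −1.8 N, starting at TCP x≈−21.4. Pressing on in half-millimetre steps.

Request:
arm_command([
  {"xyz": [0.0005, 0.0001, 0], "turn": [0, 0, 0]},
  {"xyz": [0, 0, 0], "turn": [0, 0, 0]},
])

```text
clock: 20.08
eef_pos: [606.8, 115.4, 5.2]
eef_rot: [-3.141, -0.349, 0.248]
wrist_force: [-4.2, -0.6, 0.8]
finger_gap: 60.3
```

Run:
```python
from h import *
st,c=report(4)
```

```text
t 20.225 x,y,z,Fx,Fy,Fz [-20.55   0.52   5.2   -4.2    0.29   0.93] sd [0.01 0.01 0.   0.03 0.54 0.58] yaw [-3.141 -0.349  0.248]
```

Request:
arm_command([
  {"xyz": [0.0005, 0.0001, 0], "turn": [0, 0, 0]},
  {"xyz": [0, 0, 0], "turn": [0, 0, 0]},
])

```text
clock: 20.52
eef_pos: [607.3, 115.5, 5.2]
eef_rot: [-3.141, -0.349, 0.248]
wrist_force: [-4.7, -1.0, 1.4]
finger_gap: 59.6
```

Run:
```python
from h import *
st,c=report(3)
```

```text
t 20.625 x,y,z,Fx,Fy,Fz [-20.06   0.49   5.19  -4.93   0.43   1.88] sd [0.   0.01 0.01 0.22 0.37 0.37] yaw [-3.141 -0.349  0.248]
```

Request:
arm_command([
  {"xyz": [0.0003, 0.0001, 0], "turn": [0, 0, 0]},
  {"xyz": [0, 0, 0], "turn": [0, 0, 0]},
])

```text
clock: 20.92
eef_pos: [607.5, 115.5, 5.2]
eef_rot: [-3.141, -0.349, 0.248]
wrist_force: [-6.7, -1.7, 2.4]
finger_gap: 60.1
```

Run:
```python
from h import *
st,c=report(4); cv2.imwrite("pics/w17.png",cv2.resize(c["color"][90:260,210:450,::-1],None,fx=3.3,fy=3.3,interpolation=cv2.INTER_CUBIC))
```

```text
t 21.075 x,y,z,Fx,Fy,Fz [-19.9    0.52   5.17  -6.85  -0.28   2.49] sd [0.01 0.02 0.01 0.69 0.32 0.19] yaw [-3.141 -0.349  0.248]
```

View pics/w17.png

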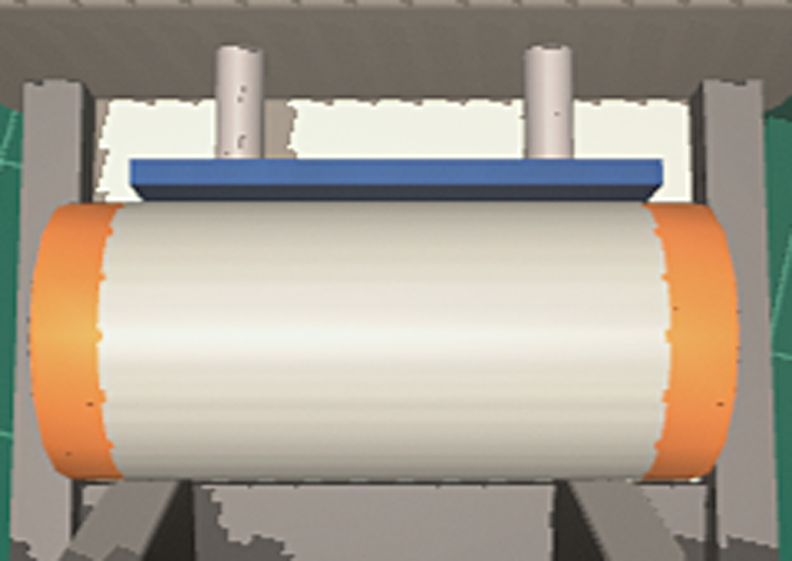

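The plate moves with the cartridge: about 1.6 mm of spring is roughly 4.8 N, and the wrist reads 6.9 N including drag. Holding.

Request:
arm_command([
  {"xyz": [0, 0, 0]},
  {"xyz": [0, 0, 0]},
  {"xyz": [0, 0, 0]},
  {"xyz": [0, 0, 0]},
  {"xyz": [0, 0, 0]},
  {"xyz": [0, 0, 0]},
])

```text
validation failed for argument at $.de...
```

Run:
```python
from h import *
st,c=report(4)
```

```text
t 21.275 x,y,z,Fx,Fy,Fz [-19.9    0.51   5.14  -7.57   0.27   2.26] sd [0.   0.02 0.01 0.14 0.15 0.24] yaw [-3.141 -0.349  0.248]
```

Request:
arm_command([
  {"xyz": [0, 0, 0], "turn": [0, 0, 0]},
  {"xyz": [0, 0, 0], "turn": [0, 0, 0]},
  {"xyz": [0, 0, 0], "turn": [0, 0, 0]},
  {"xyz": [0, 0, 0], "turn": [0, 0, 0]},
  {"xyz": [0, 0, 0], "turn": [0, 0, 0]},
  {"xyz": [0, 0, 0], "turn": [0, 0, 0]},
  {"xyz": [0, 0, 0], "turn": [0, 0, 0]},
  {"xyz": [0, 0, 0], "turn": [0, 0, 0]},
])

```text
clock: 22.32
eef_pos: [607.5, 115.5, 5.2]
eef_rot: [-3.141, -0.349, 0.248]
wrist_force: [-7.6, -1.4, 2.4]
finger_gap: 60.3
```

Run:
```python
from h import *
st,c=report(3)
```

```text
t 22.425 x,y,z,Fx,Fy,Fz [-19.88   0.51   5.18  -7.4    0.49   2.67] sd [0.01 0.01 0.01 0.2  0.28 0.21] yaw [-3.141 -0.349  0.248]
```

Held for about 1.5 s with the plate force bounded between 4.4 and 5.9 N. Backing off slowly.

Request:
arm_command([
  {"xyz": [-0.0003, -0.0001, 0], "turn": [0, 0, 0]},
  {"xyz": [-0.0003, -0.0001, 0], "turn": [0, 0, 0]},
  {"xyz": [-0.0003, -0.0001, 0], "turn": [0, 0, 0]},
  {"xyz": [-0.0003, 0, 0], "turn": [0, 0, 0]},
  {"xyz": [-0.0003, -0.0001, 0], "turn": [0, 0, 0]},
  {"xyz": [-0.0003, -0.0001, 0], "turn": [0, 0, 0]},
  {"xyz": [-0.0003, -0.0001, 0], "turn": [0, 0, 0]},
  {"xyz": [-0.0004, -0.0001, 0], "turn": [0, 0, 0]},
  {"xyz": [-0.0004, -0.0001, 0], "turn": [0, 0, 0]},
  {"xyz": [-0.0005, -0.0001, 0], "turn": [0, 0, 0]},
  {"xyz": [-0.0006, -0.0001, 0], "turn": [0, 0, 0]},
  {"xyz": [-0.0008, -0.0002, 0], "turn": [0, 0, 0]},
])

```text
clock: 23.98
eef_pos: [603.0, 114.4, 5.4]
eef_rot: [-3.141, -0.35, 0.248]
wrist_force: [0.4, 0.0, 0.3]
finger_gap: 60.2
```

Request:
arm_command([
  {"xyz": [-0.001, -0.0002, 0], "turn": [0, 0, 0]},
  {"xyz": [-0.001, -0.0003, 0], "turn": [0, 0, 0]},
  {"xyz": [-0.001, -0.0002, 0], "turn": [0, 0, 0]},
  {"xyz": [-0.001, -0.0003, 0], "turn": [0, 0, 0]},
  {"xyz": [-0.001, -0.0002, 0], "turn": [0, 0, 0]},
  {"xyz": [-0.001, -0.0003, 0], "turn": [0, 0, 0]},
  {"xyz": [-0.001, -0.0002, 0], "turn": [0, 0, 0]},
  {"xyz": [-0.001, -0.0003, 0], "turn": [0, 0, 0]},
])

```text
clock: 24.98
eef_pos: [595.0, 112.4, 5.4]
eef_rot: [-3.141, -0.35, 0.248]
wrist_force: [0.4, -0.8, 0.6]
finger_gap: 60.6
```

Run:
```python
from h import *
st,c=report(2); cv2.imwrite("pics/w18.png",c["color"][:,:,::-1])
```

```text
t 25.025 x,y,z,Fx,Fy,Fz [-32.82   0.51   5.35   0.23  -0.44   0.52] sd [0.04 0.   0.   0.05 0.45 0.03] yaw [-3.141 -0.35   0.248]
```

View pics/w18.png

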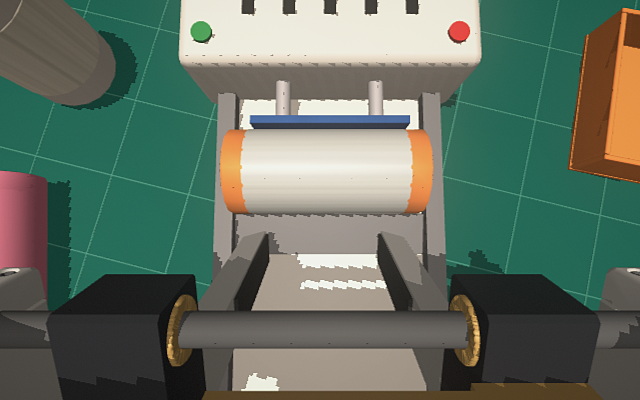

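The cartridge stays put against the plate, square (front edge at row 130 across, rear at row 213). Withdrawing clear.

Request:
arm_command([
  {"xyz": [-0.004, -0.001, 0], "turn": [0, 0, 0]},
  {"xyz": [-0.0078, -0.002, 0], "turn": [0, 0, 0]},
  {"xyz": [-0.0097, -0.0025, 0], "turn": [0, 0, 0]},
  {"xyz": [-0.0097, -0.0025, 0], "turn": [0, 0, 0]},
  {"xyz": [-0.0097, -0.0025, 0.01], "turn": [0, 0, 0]},
  {"xyz": [-0.0097, -0.0025, 0.02], "turn": [0, 0, 0]},
  {"xyz": [-0.01, -0.0025, 0.03], "turn": [0, 0, 0]},
  {"xyz": [-0.02, -0.005, 0.03], "turn": [0, 0, 0]},
  {"xyz": [-0.03, -0.008, 0.03], "turn": [0, 0, 0]},
  {"xyz": [-0.03, -0.008, 0.03], "turn": [0, 0, 0]},
  {"xyz": [0, 0, 0], "turn": [0, 0, 0]},
  {"xyz": [0, 0, 0], "turn": [0, 0, 0]},
])

```text
clock: 26.58
eef_pos: [454.5, 75.9, 155.3]
eef_rot: [-3.141, -0.35, 0.248]
wrist_force: [-0.5, -0.2, -0.1]
finger_gap: 60.1
```

Run:
```python
from h import *
from cell import *
st,c=report(1); cv2.imwrite("pics/w19.png",c["color"][:,:,::-1])
k=camera("scene"); t=camera("top"); 
cv2.imwrite("pics/s19.png",cv2.resize(k["color"][90:290,240:480,::-1],None,fx=3.3,fy=3.3,interpolation=cv2.INTER_CUBIC))
cv2.imwrite("pics/t19.png",t["color"][:,:,::-1])
for n,c2 in (("scene",k),("top",t)):
    hsv=cv2.cvtColor(c2["color"],cv2.COLOR_RGB2HSV); H,S,V=[hsv[...,i].astype(int) for i in range(3)]
    for name,m,z in (("orange",(H>5)&(H<20)&(S>150)&(V>110),34),("red",((H<5)|(H>175))&(S>170)&(V>100),56)):
        for a,ce,_ in blobs(m,25):
            if 160<ce[0]<480 and 130<ce[1]<290: p=onz(c2,ce,z)[0]; print(n,name,a,ce.round(1),p.round(1),dock(p).round(1))
```

```text
t 26.575 x,y,z,Fx,Fy,Fz [-1.7789e+02 -4.6000e-01  1.5530e+02 -5.7000e-01 -3.0000e-02 -1.4000e-01] sd [0. 0. 0. 0. 0. 0.] yaw [-3.141 -0.35   0.248]
scene orange 32 [291.2 183.9] [572.9 -49.   34. ] [ -93.7 -150.5]
scene orange 65 [380.8 203. ] [616.2 168.2  34. ] [ 1.5 49.4]
scene orange 91 [342.4 209.7] [639.1  76.7  34. ] [  1.2 -44.8]
scene orange 1286 [282.1 242.2] [729.1 -57.2  34. ] [  55.7 -196.8]
scene red 119 [451.2 197.2] [605.2 329.6  56. ] [ 30.3 208.7]
top orange 952 [346.4 164.8] [715.  -55.8  34. ] [  42.4 -191.9]
top orange 35 [290.  192.9] [650.9  80.3  34. ] [ 13.6 -44.2]
top orange 35 [292.4 202.2] [628.5  75.3  34. ] [ -9.4 -43.6]
top orange 28 [252.1 203. ] [629.3 170.4  34. ] [14.7 48.3]
top orange 33 [254.9 212.9] [605.7 164.1  34. ] [-9.7 48. ]
top red 101 [186.9 183.7] [675.9 318.1  56. ] [ 96.1 180.1]
```

View pics/s19.png

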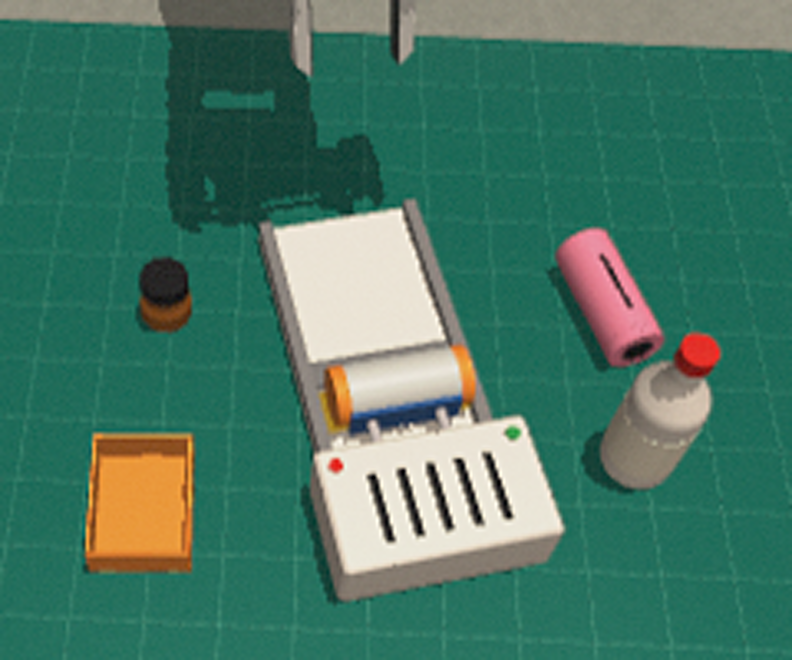

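View pics/w19.png

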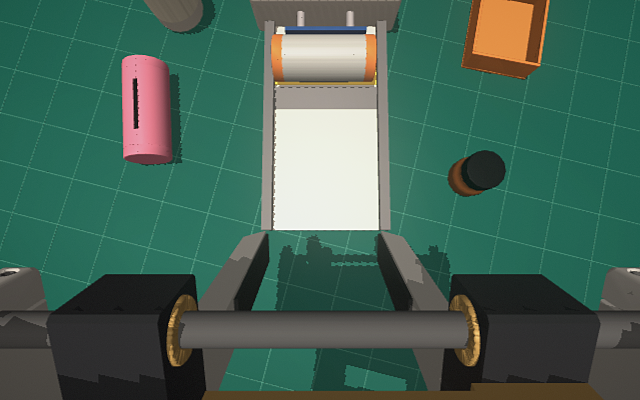

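The cartridge sits square in the nest at x≈+1.5 mm and y≈+2 mm. The bottle, orange tray and jar are at the same pixels as before, and nothing touches the robot.

```bash
python3 -c "
from cell import *
print(sign_off())"
```

```text
the job is handed in; nothing more can be done
None
```

I rolled the cartridge along the tray, over the ramp and into the nest. There I pressed it against the blue plate for about 1.5 s, backed off slowly and handed the job in at about 26.7 s. No verdict was reported.

**Final checks**
- **Cartridge:** it rests square in the nest, with its centre about 1.5 mm beyond the dock's origin. It never left the tray.
- **Other things:** the bottle, orange tray and jar show at the same pixels as before, and the pink look-alike also appears unmoved. The robot was well clear, with wrist force near zero.

**Press force**
- At the hold the wrist read about 7.4 N, including the cartridge's drag.
- From the plate's travel past first touch and the 3 N drag limit, I put the force on the plate between 4.4 and 5.9 N. I could not measure it directly.

**What went wrong on the way**
- **Fingertips shorter than told:** two views and a contact showed the tips about 16 mm behind the TCP, not 11 mm ahead. On the first push the fingers rode on top of the cartridge, pressing with about 13 N and dragging it forward about 18 mm along the flat. I lifted off and went in lower.
- **Jam at the ramp:** the second push wedged there at about 12 N forward and 10 N up. I backed off and leaned the fingertips 20° forward; it then rolled over with about 1 N.

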